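Put the toppled pottery bench back in order

TASK

Stand every fallen bud vase upright with its whole foot on the wooden ware board, and clear the loose kiln furniture off the table: the square kiln props go into the square tub, the three-armed stilts into the round basin. The number of pieces differs each time; leave the jar, brush, dish, wooden rib and clay hen where they are.

Things in the scene. Friction and masses are not known exactly. Their poses are not given: they have to be found in the camera images.
- vase1: Terracotta bud vase, 150 mm tall, 250 g, lying on its side at the start, mouth to the left (+y) within 30 degrees. Body 62 x 62 mm square up to 70 mm from the underside, shoulder to 85 mm, round neck 28 mm thick to 140 mm, lip 33 mm wide. Origin: centre of its square underside. z points from underside to mouth (level while it lies, up when it stands); x, y square to the body's sides. None if absent.
- vase2: Terracotta bud vase, 150 mm tall, 250 g, lying on its side at the start, mouth to the left (+y) within 30 degrees. Body 62 x 62 mm square up to 70 mm from the underside, shoulder to 85 mm, round neck 28 mm thick to 140 mm, lip 33 mm wide. Origin: centre of its square underside. z points from underside to mouth (level while it lies, up when it stands); x, y square to the body's sides. None if absent.
- vase3: Terracotta bud vase, 150 mm tall, 250 g, lying on its side at the start, mouth to the left (+y) within 30 degrees. Body 62 x 62 mm square up to 70 mm from the underside, shoulder to 85 mm, round neck 28 mm thick to 140 mm, lip 33 mm wide. Origin: centre of its square underside. z points from underside to mouth (level while it lies, up when it stands); x, y square to the body's sides. None if absent.
- prop1: Kiln prop: a pale clay block 32 x 32 mm and 46 mm high with four small teeth at the corners of its top, standing loose on the table at the start; 90 g. Origin: its centre (23 mm above the table when standing). z along its 46 mm height, x and y square to its sides. None if absent.
- prop2: Kiln prop: a pale clay block 32 x 32 mm and 46 mm high with four small teeth at the corners of its top, standing loose on the table at the start; 90 g. Origin: its centre (23 mm above the table when standing). z along its 46 mm height, x and y square to its sides. None if absent.
- prop3: Kiln prop: a pale clay block 32 x 32 mm and 46 mm high with four small teeth at the corners of its top, standing loose on the table at the start; 90 g. Origin: its centre (23 mm above the table when standing). z along its 46 mm height, x and y square to its sides. None if absent.
- stilt1: Kiln stilt: a flat pale clay three-armed star, lying on the table; each arm 34 mm long from the centre, 12 mm wide, 14 mm thick, with a small point at its end; 40 g. Origin: centre of the star at half thickness (7 mm above the table). z is its flat axis; the arms point along its x axis and at 120 and 240 degrees from it about z. None if absent.
- stilt2: Kiln stilt: a flat pale clay three-armed star, lying on the table; each arm 34 mm long from the centre, 12 mm wide, 14 mm thick, with a small point at its end; 40 g. Origin: centre of the star at half thickness (7 mm above the table). z is its flat axis; the arms point along its x axis and at 120 and 240 degrees from it about z. None if absent.
- stilt3: Kiln stilt: a flat pale clay three-armed star, lying on the table; each arm 34 mm long from the centre, 12 mm wide, 14 mm thick, with a small point at its end; 40 g. Origin: centre of the star at half thickness (7 mm above the table). z is its flat axis; the arms point along its x axis and at 120 and 240 degrees from it about z. None if absent.
- ware_board: Ware board: a fixed plain wooden board 340 mm (x) by 150 mm (y), 12 mm thick, flat on the table at the robot's left. Origin: centre of its underside.
- board_top (a point): Centre of the ware board's upper face, 12 mm above the table; same axes as the board.
- square_tub: Square grey open tub for the kiln props, 150 x 150 mm outside, 70 mm high, walls 5 mm, fixed. Origin: centre of its underside.
- round_basin: Round grey open basin for the stilts, 164 mm across at the rim and 136 mm at the foot, 62 mm high, wall 4 mm, floor 5 mm thick, fixed. Origin: centre of its underside.
- glaze_jar: Glaze jar, 48 mm across, 60 mm high, stands among the things; bystander. Origin: centre of its underside.
- brush: Brush lying on the table; bystander.
- dish: Low white dish, 84 mm across, 22 mm high; bystander. Origin: centre of its underside.
- rib: Flat wooden rib 50 x 85 x 8 mm lying on the table; bystander.
- hen: Clay hen figure, about 125 mm wide and 165 mm high, on a metal banding wheel at the left edge; bystander. Origin: centre of its underside.

How it is judged:
By the outcome, as a careful person would: the job done as asked, in the order asked, and still so for the second after the job is handed in, with the robot touching nothing.
Of vase1, vase2, vase3 only 2 to 3 are there at a start; the rules pass over those that are not, and their reading is None.
Of prop1, prop2, prop3, stilt1, stilt2, stilt3 only 4 to 6 are there at a start; the rules pass over those that are not, and their reading is None.
At some moment in a run one of vase1, vase2, vase3, prop1, prop2, prop3, stilt1, stilt2, stilt3 may be knocked a few centimetres aside while the robot is not near it.
Once in a run the grip may slacken for a moment while it holds something.
It also fails if it takes over 210 s, if anything falls off the work surface, if the arm or the gripper's body presses on something with over 40 N, if the wrist force passes 120 N, or if a joint passes its speed limit or range.

ROBOT

A 6-joint arm with a two-finger parallel gripper is mounted at the origin on the work surface. World frame = base frame: x ahead of the robot, y to its left, z up, the work surface at z = 0. Lengths are in m, angles in rad, forces in N, time in s.
With the tool pointing down it reaches from about 0.35 to 0.725 m from the base axis. Payload 4.3 kg.
Tool frame: the origin (TCP) lies midway between the tips of the shut fingers; the grasp point (between the pads) lies 19 mm behind it; z points along the fingers, y is the direction in which the jaws open and shut (so a half turn about z gives the same grasp; the last joint's range is limited). The gripper opens to 85 mm and grips with 20 to 120 N. Pads are 22 mm wide; open, the fingers measure 114 mm over their backs; the gripper's body (76 mm by 85 mm) begins 54 mm behind the grasp point. The pads swing forward as they close: fully open they stand 13 mm farther back than shut.
Start: joints at [1.152, 0.377, 0.081, 1.274, 0, 1.46], TCP at [0.175, 0.548, 0.231] pointing down, gripper open.
Joint ranges: [-2.72, 2.72], [-0.84, 1.66], [-1.02, 1.22], [-1.77, 2.12], [-1.37, 1.28], [-3.14, 3.14]. Speed limits (rad/s): [2.57, 2.57, 3.14, 3.14, 3.14, 3.14].

INTERFACE

Orientations are given as a unit quaternion [w, x, y, z].
In Python, from rig import robot gives the robot as it stands. Calls block until the motion is done:
- robot.reach(position, orientation): joint-space move of the TCP to a pose.
- robot.move_linear(position, orientation=None, feed=0.15): straight line of the TCP; orientation=None keeps the orientation; feed is the mean speed in m/s.
- robot.move_joints(angles): joint-space move.
- robot.gripper_to(opening, effort=None): finger opening in m; effort is the grip in N (None keeps the last); returns when the fingers have stopped.
- robot.sleep(seconds).
- robot.solve_ik(position, orientation): joint angles nearest the present ones, or None.
- robot.get_obs(): the state.
- robot.grab_frame(name): name is "side" or "top"; returns (picture, depth): 400x640x3 uint8, red, green, blue; 400x640 float32, m along the optical axis (not along the pixel's ray), 0 where there is no reading.
- robot.get_calibration(name): a dict with "fx", "fy", "cx", "cy" (pixels), "cam_to_world" (4x4, takes a point from camera to world coordinates). Camera axes: x right, y down, z forward; pixel columns grow to the right and rows downward; lengths in m; the calibration is good to about 2 mm. A picture is of the moment at which its call begins. get_calibration takes no time and is no camera call.
A pose or a line that the arm cannot do raises robot.MotionError and nothing moves.
- robot.hand_in(): hands the job in, once; it reports no verdict.
The state is a dict: "t": time; "qpos": joint angles; "joint_velocities": joint speeds; "tau": joint torques, N m; "ee_pos": TCP position; "orientation": TCP orientation; "wrist_force": force on the tool from outside, world axes, zero at the start; "moment": the same for the moment, N m; "opening": finger opening in m.
Only numpy, scipy, OpenCV 4.12 (cv2) and the standard library are available. Lean on these libraries where they do the work, as an engineer would, in place of code of your own. Each camera call takes 0.05 s, during which the arm holds its last target.

## Working session

There is one attempt and no reset: what is moved stays moved. The work goes in short steps, each a Python script; the robot and the scene stay as the last script left them, time stands still between calls to the robot, and variables do not carry over. Pictures are saved under pics/ and viewed, and the job is handed in when it is done.

```bash
ls; mkdir -p pics; python3 - <<'E'
from rig import robot
import cv2,numpy as np
for n in("side","top"):
    im,d=robot.grab_frame(n); np.savez(f"pics/{n}0.npz",im=im,d=d)
    cv2.imwrite(f"pics/{n}0.png",im[:,:,::-1]); c=robot.get_calibration(n); print(n,c)
o=robot.get_obs();print(o)
E
```

```text
pics
side {'fx': 430.2936952333795, 'fy': 430.2936952333795, 'cx': 322.4127327143078, 'cy': 195.38264316744005, 'cam_to_world': array([[ 0.78317887, -0.34126867,  0.51977548, -0.02423603],
       [-0.62175877, -0.43902157,  0.64859548, -0.65821053],
       [ 0.00684733, -0.83114124, -0.5560192 ,  0.76649645],
       [ 0.        ,  0.        ,  0.        ,  1.        ]])}
top {'fx': 491.86400843085335, 'fy': 491.86400843085335, 'cx': 316.7243044013382, 'cy': 194.89694377741418, 'cam_to_world': array([[ 0.00621203, -0.99447092,  0.10482845,  0.38519996],
       [-0.99997761, -0.00643851, -0.00182216,  0.10685419],
       [ 0.00248702, -0.10481479, -0.99448865,  1.77685242],
       [ 0.        ,  0.        ,  0.        ,  1.        ]])}
{'t': 0.1, 'qpos': array([ 1.15170105e+00,  3.78027638e-01,  7.97647741e-02,  1.27442870e+00,
       -5.19677318e-05,  1.46048365e+00]), 'joint_velocities': array([-6.07198191e-05, -2.32628746e-03,  2.70729890e-03, -1.65497635e-03,
        5.22748570e-04, -1.17827601e-03]), 'tau': array([ 9.71350382e-04, -4.64694571e+01,  2.70582068e+01,  1.20734907e-02,
       -1.61125881e-04, -5.84075828e-07]), 'ee_pos': array([0.174512  , 0.54724609, 0.23043489]), 'orientation': array([-2.22840276e-04,  1.53778575e-01,  9.88104879e-01, -9.21410109e-04]), 'wrist_force': array([ 0.5197628 , -0.36251307,  0.58352224]), 'moment': array([-0.07112747,  0.02434325, -0.01869692]), 'opening': 0.08540504587729156}
```

View pics/top0.png

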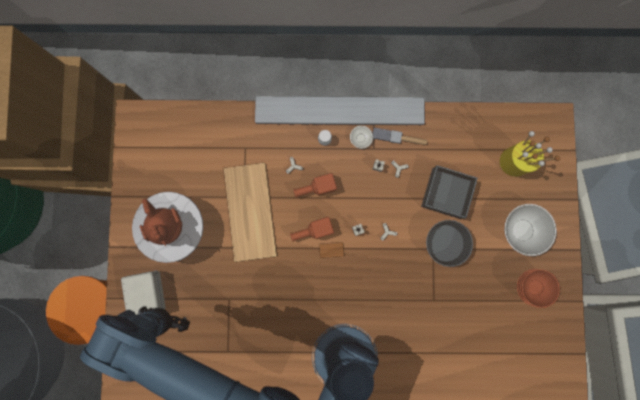

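View pics/side0.png

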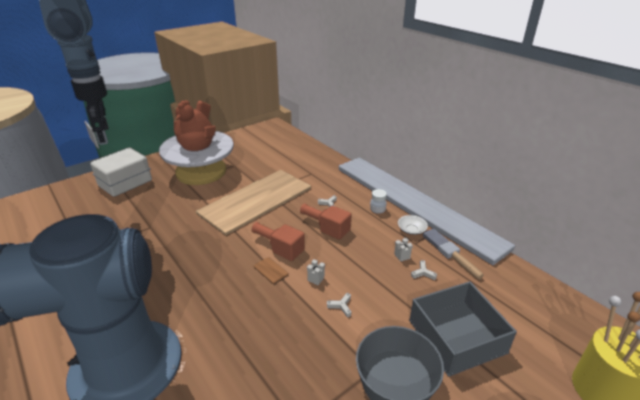

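The top view shows two vases, near (318,185) and (315,230), with their mouths to the left. There are two props, (379,166) and (360,230), and three stilts, (293,166), (400,169) and (388,232). The board is at (250,212), the tub at (449,192) and the basin at (450,244). Next I'll measure them.

```bash
cat > h.py <<'E'
import numpy as np,cv2
from rig import robot
def cloud(name,im=None,d=None):
    if im is None: im,d=robot.grab_frame(name)
    c=robot.get_calibration(name)
    v,u=np.mgrid[0:400,0:640]
    P=np.stack([(u-c["cx"])/c["fx"]*d,(v-c["cy"])/c["fy"]*d,d],-1)
    M=c["cam_to_world"]; W=P@M[:3,:3].T+M[:3,3]
    return im,W,d>0
def proj(name,p):
    c=robot.get_calibration(name);M=np.linalg.inv(c["cam_to_world"])
    q=M[:3,:3]@np.asarray(p)+M[:3,3]
    return c["fx"]*q[0]/q[2]+c["cx"],c["fy"]*q[1]/q[2]+c["cy"]
E
python3 - <<'E'
from h import *
for n in("top","side"):
    z=np.load(f"pics/{n}0.npz"); im,W,ok=cloud(n,z["im"],z["d"])
    X,Y,Z=W[...,0],W[...,1],W[...,2]
    reg=ok&(X>0.25)&(X<.75)&(Y>-.3)&(Y<.42)
    t=reg&(abs(Z)<.004); print(n,"table z",np.median(Z[reg&(abs(Z)<.01)]))
    m=(reg&(Z>.006)).astype(np.uint8)
    k,l,s,c=cv2.connectedComponentsWithStats(m,connectivity=4)
    for i in range(1,k):
        if s[i,4]<15: continue
        q=W[l==i]
        r=cv2.minAreaRect((q[:,:2]*1000).astype(np.float32))
        print(n,s[i,4],c[i].round(0),"mean",q.mean(0).round(3),"z95",np.percentile(q[:,2],95).round(3),"rect",np.round(r[0]),np.round(r[1]),round(r[2],1))
im=cv2.imread("pics/top0.png")[90:280,210:490]
cv2.imwrite("pics/topz.png",cv2.resize(im,None,fx=2.8,fy=2.8,interpolation=cv2.INTER_CUBIC))
im=cv2.imread("pics/side0.png")[160:400,190:530]
cv2.imwrite("pics/sidez.png",cv2.resize(im,None,fx=2.3,fy=2.3,interpolation=cv2.INTER_CUBIC))
E
```

```text
top table z -4.243454593821916e-05
top 91 [293. 165.] mean [0.679 0.191 0.014] z95 0.022 rect [678. 184.] [53. 61.] 75.6
top 100 [378. 165.] mean [ 0.678 -0.115  0.038] z95 0.051 rect [ 679. -116.] [33. 35.] 74.4
top 74 [397. 168.] mean [ 0.672 -0.187  0.014] z95 0.02 rect [ 670. -180.] [46. 49.] 62.1
top 3415 [250. 213.] mean [0.506 0.342 0.013] z95 0.019 rect [511. 348.] [346. 160.] 7.9
top 578 [318. 185.] mean [0.6   0.1   0.053] z95 0.066 rect [597. 112.] [ 65. 159.] 17.8
top 161 [427. 195.] mean [ 0.568 -0.287  0.045] z95 0.073 rect [ 576. -285.] [ 28. 103.] 89.5
top 569 [314. 229.] mean [0.446 0.111 0.054] z95 0.066 rect [441. 122.] [ 65. 159.] 17.8
top 88 [387. 231.] mean [ 0.441 -0.148  0.013] z95 0.02 rect [ 434. -145.] [59. 53.] 50.9
top 92 [357. 229.] mean [ 0.448 -0.04   0.039] z95 0.051 rect [450. -43.] [32. 38.] 23.6
top 53 [428. 243.] mean [ 0.402 -0.286  0.053] z95 0.066 rect [ 402. -287.] [107.  23.] 0.5
top 182 [332. 250.] mean [0.373 0.047 0.01 ] z95 0.016 rect [376.  51.] [48. 83.] 5.1
top 17 [321. 247.] mean [0.386 0.087 0.01 ] z95 0.014 rect [385.  86.] [22. 13.
[... 348 characters left out ...]
 -0.062  0.02 ] z95 0.023 rect [746. -61.] [35.  7.] 88.6
side 291 [403. 249.] mean [ 0.673 -0.124  0.031] z95 0.046 rect [ 677. -120.] [38. 35.] 77.9
side 390 [270. 269.] mean [0.374 0.046 0.008] z95 0.01 rect [374.  46.] [50. 85.] 5.9
side 319 [316. 271.] mean [ 0.443 -0.051  0.031] z95 0.047 rect [446. -46.] [38. 34.] 19.7
side 189 [423. 271.] mean [ 0.669 -0.199  0.012] z95 0.017 rect [ 675. -193.] [52. 62.] 46.4
side 523 [424. 305.] mean [ 0.558 -0.291  0.045] z95 0.07 rect [ 563. -288.] [23. 79.] 89.8
side 222 [341. 304.] mean [ 0.437 -0.155  0.013] z95 0.017 rect [ 435. -148.] [62. 53.] 48.6
side 730 [374. 342.] mean [ 0.407 -0.291  0.04 ] z95 0.062 rect [ 402. -289.] [ 21. 101.] 89.9
```

View pics/topz.png

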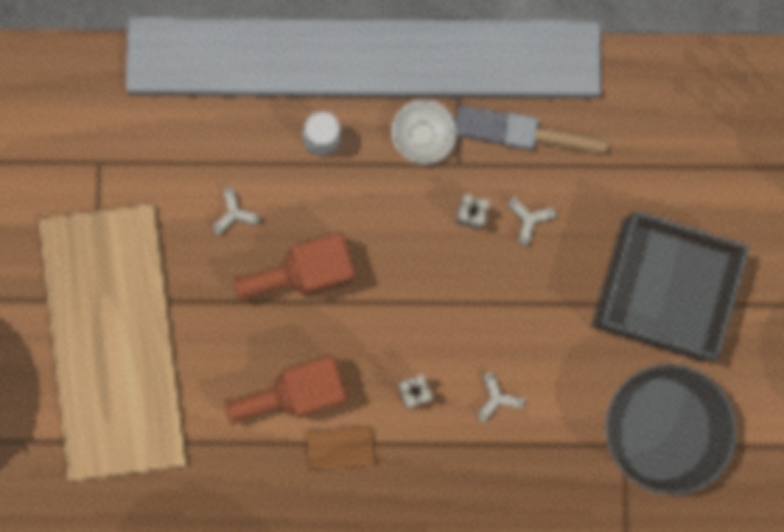

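View pics/sidez.png

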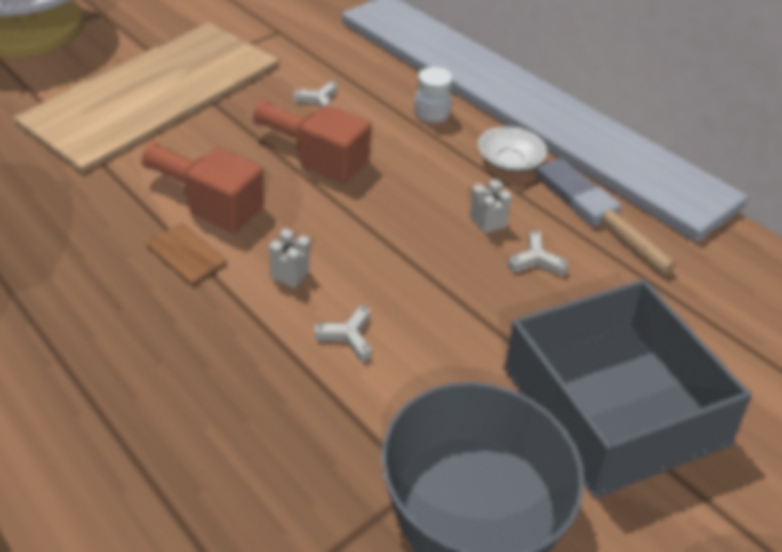

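```bash
cat >> h.py <<'E'
from scipy.spatial.transform import Rotation as Rn
def quat(z,y):
    z=np.array(z,float);z/=np.linalg.norm(z);y=np.array(y,float);y-=z*(y@z);y/=np.linalg.norm(y)
    q=Rn.from_matrix(np.stack([np.cross(y,z),y,z],1)).as_quat();return [q[3],q[0],q[1],q[2]]
G=0.019
def vase_tool(az,a,upright):
    """az: heading of vase axis; a tilt. returns tool z, jaw y"""
    h=np.array([np.cos(az),np.sin(az),0]);d=np.array([0,0,-1.]);j=np.array([-np.sin(az),np.cos(az),0])
    return ((np.cos(a)*h+np.sin(a)*d) if upright else (np.cos(a)*d-np.sin(a)*h)), j
E
python3 - <<'E'
from h import *
C={}
for n in("top","side"):
    z=np.load(f"pics/{n}0.npz"); im,W,ok=cloud(n,z["im"],z["d"]); C[n]=(im,W,ok)
vs=[]
for name,(x0,x1) in {"A":(.53,.66),"B":(.39,.50)}.items():
    for n in C:
        im,W,ok=C[n];X,Y,Z=W[...,0],W[...,1],W[...,2]
        red=(im[...,0].astype(int)>im[...,2]*1.8)&(im[...,0]>90)
        s=ok&red&(X>x0)&(X<x1)&(Y>.03)&(Y<.23)
        b=W[s&(Z>.057)&(Z<.072)]; nk=W[s&(Z>.036)&(Z<.05)&(Y>(.14 if name=='A' else .15))]
        r=cv2.minAreaRect((b[:,:2]*1000).astype(np.float32)); bm=b.mean(0)
        ax=nk.mean(0)-bm
        print(name,n,len(b),len(nk),"body",np.round(r[0],1),np.round(r[1],1),round(r[2],1),"mean",bm.round(4),"neck",nk.mean(0).round(4),"az",np.degrees(np.arctan2(ax[1],ax[0])).round(1),"neck tip", nk[:,1].max().round(3), "ztop",np.median(b[:,2]).round(4))
# ik feasibility
for a in np.radians([0,15,30,45]):
  for p in [(.6,.34),(.57,.35),(.45,.33),(.42,.33)]:
    for azd in (90,105):
      for s in(1,-1):
        z,j=vase_tool(np.radians(azd),a,True); g=np.array([*p,.012+.115]);q=robot.solve_ik(g+G*z,quat(z,s*j))
        z,j=vase_tool(np.radians(107),a,False); g=np.array([.58,.17,.031]);q2=robot.solve_ik(g+G*z,quat(z,s*j))
        print(np.degrees(a).round(),p,azd,s,None if q is None else np.round(q,2),None if q2 is None else np.round(q2,2))
E
```

```text
A top 287 91 body [608.3  78.7] [60.1 75.7] 16.3 mean [0.6093 0.0769 0.0617] neck [0.5834 0.1637 0.0426] az 106.7 neck tip 0.188 ztop 0.0613
A side 330 88 body [607.   72.7] [63.3 74.7] 17.9 mean [0.605  0.0683 0.0612] neck [0.576  0.1604 0.0423] az 107.5 neck tip 0.182 ztop 0.0612
B top 303 94 body [454.1  88.7] [60.5 73.9] 18.5 mean [0.4546 0.0872 0.0623] neck [0.4263 0.1738 0.0427] az 108.0 neck tip 0.197 ztop 0.0621
B side 406 100 body [450.6  83.3] [62.4 74.8] 17.7 mean [0.4504 0.0788 0.0611] neck [0.42   0.1718 0.0426] az 108.1 neck tip 0.192 ztop 0.0614
0.0 (0.6, 0.34) 90 1 None [ 0.18  0.58 -0.18  0.8   0.   -1.69]
0.0 (0.6, 0.34) 90 -1 None [ 0.18  0.58 -0.18  0.8   0.    1.45]
0.0 (0.6, 0.34) 105 1 None [ 0.18  0.58 -0.18  0.8   0.   -1.69]
0.0 (0.6, 0.34) 105 -1 None [ 0.18  0.58 -0.18  0.8   0.    1.45]
0.0 (0.57, 0.35) 90 1 None [ 0.18  0.58 -0.18  0.8   0.   -1.69]
0.0 (0.57, 0.35) 90 -1 None [ 0.18  0.58 -0.18  0.8   0.    1.45]
0.0 (0.57, 0.35) 105 1 None [ 0.18  0.58 -0.18  0.8   0.   -1.69]
0.0 (0.57, 0.35) 105 -1 None [ 0.18  0.58 -0.18  0.8   0.    1.45]
0.0 (0.45
[... 4438 characters left out ...]
45.0 (0.45, 0.33) 90 -1 [ 0.13  0.32 -0.61  0.51  0.78  1.76] [ 0.52  0.79 -0.06  0.94 -0.76  1.88]
45.0 (0.45, 0.33) 105 1 [ 0.13  0.46 -0.37  0.87  0.78 -1.75] [ 0.52  0.79 -0.06  0.94 -0.76 -1.27]
45.0 (0.45, 0.33) 105 -1 [ 0.13  0.46 -0.37  0.87  0.78  1.39] [ 0.52  0.79 -0.06  0.94 -0.76  1.88]
45.0 (0.42, 0.33) 90 1 [ 0.14  0.27 -0.68  0.48  0.78 -1.37] [ 0.52  0.79 -0.06  0.94 -0.76 -1.27]
45.0 (0.42, 0.33) 90 -1 [ 0.14  0.27 -0.68  0.48  0.78  1.77] [ 0.52  0.79 -0.06  0.94 -0.76  1.88]
45.0 (0.42, 0.33) 105 1 [ 0.14  0.41 -0.45  0.82  0.78 -1.74] [ 0.52  0.79 -0.06  0.94 -0.76 -1.27]
45.0 (0.42, 0.33) 105 -1 [ 0.14  0.41 -0.45  0.82  0.78  1.4 ] [ 0.52  0.79 -0.06  0.94 -0.76  1.88]
```

```bash
cat >> h.py <<'E'
A45=np.radians(45)
def pose(g,z,y): return np.asarray(g)+G*np.asarray(z), quat(z,y)
def wf(): return robot.get_obs()["wrist_force"]
def snap(name,tag):
    im,d=robot.grab_frame(name);cv2.imwrite(f"pics/{tag}.png",im[:,:,::-1]);return im,d
def pick_vase(g,az,a=A45):
    g=np.array(g);z,y=vase_tool(az,a,False);y=-y
    p,q=pose(g,z,y); robot.gripper_to(.062,60)
    robot.reach(p-z*.10+[0,0,.05],q); robot.move_linear(p-z*.06,feed=.2); robot.move_linear(p,feed=.1)
    robot.gripper_to(0.0,80); print("grip open",robot.get_obs()["opening"])
    robot.move_linear(p+[0,0,.17],feed=.12)
    print("lifted",robot.get_obs()["opening"],wf().round(2),robot.get_obs()["t"])
def place_vase(xy,az,L,a=A45,zb=.012):
    z,y=vase_tool(az,a,True);y=-y
    g=np.array([*xy,zb+L+.05]);p,q=pose(g,z,y)
    robot.reach(p,q)
E
python3 - <<'E'
from h import *
o=robot.get_obs()
robot.move_linear([.16,.42,.36],feed=.25)
try:
    pick_vase((.5845,.146,.031),np.radians(107.2))
except robot.MotionError as e: print("ME",e)
snap("side","s1");snap("top","t1")
E
```

```text
grip open 0.025882093726204217
lifted 0.026192774105710588 [-0.44  0.54 -2.35] 6.4833
```

View pics/s1.png

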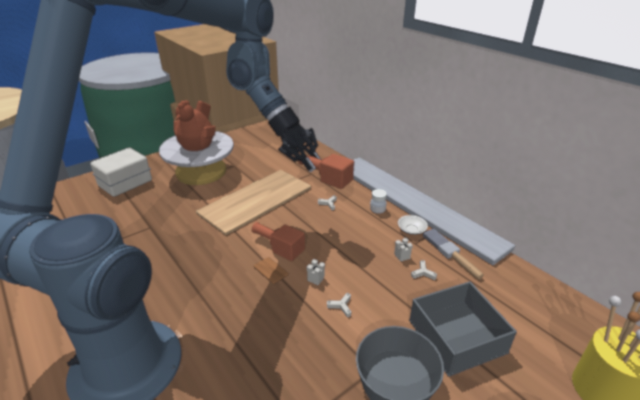

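The vase is held by its neck and level, around (336,170). Next I'll carry it over the board.

```bash
python3 - <<'E'
from h import *
place_vase((.584,.355),np.radians(107.2),.115)
print(wf().round(2),robot.get_obs()["opening"],robot.get_obs()["t"])
im,d=snap("side","s2");np.savez("pics/s2.npz",im=im,d=d)
E
```

```text
[-0.08 -0.22 -3.47] 0.026050660792857647 7.9583
```

View pics/s2.png

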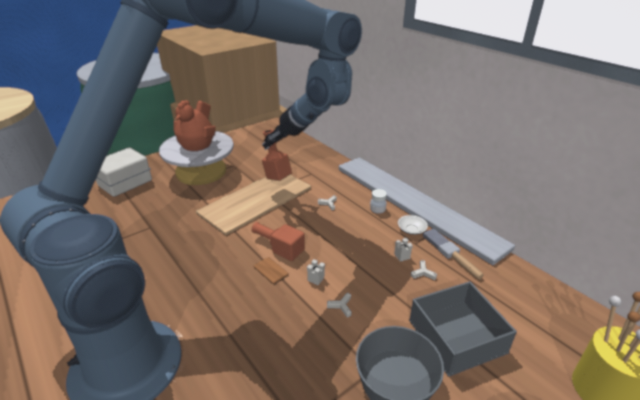

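It is upright above the board at (276,163). I'll lower it until the wrist force shows contact, then release.

```bash
cat >> h.py <<'E'
def lower_release(a=A45,az=0,drop=.038):
    p=robot.get_obs()["ee_pos"];f0=wf()[2]
    robot.move_linear(p-[0,0,drop],feed=.08)
    for i in range(14):
        p2=p-[0,0,drop+.002*(i+1)]
        robot.move_linear(p2,feed=.03)
        f=wf()[2]
        if f-f0>2.0: break
    print("contact step",i,f0,f,"ee",robot.get_obs()["ee_pos"],"t",robot.get_obs()["t"])
    robot.gripper_to(.05); robot.sleep(.1)
    z,y=vase_tool(az,a,True)
    e=robot.get_obs()["ee_pos"]
    robot.move_linear(e-z*.10,feed=.12)
    robot.gripper_to(.062)
E
python3 - <<'E'
from h import *
lower_release(az=np.radians(107.2))
im,d=snap("side","s3");np.savez("pics/s3.npz",im=im,d=d)
E
```

```text
contact step 4 -1.9747615147807729 5.882117634655968 ee [0.57980597 0.36852613 0.11706358] t 9.8917
```

View pics/s3.png

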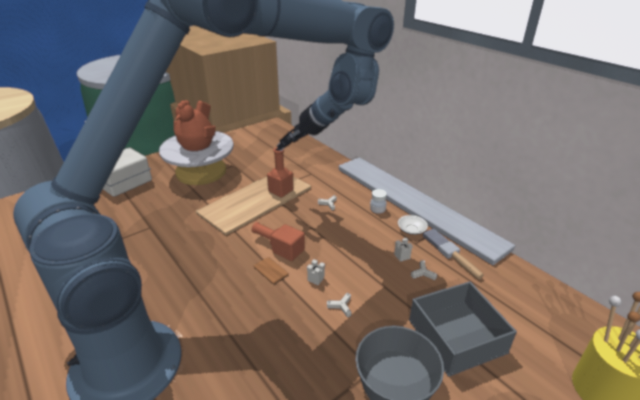

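Vase A stands on the board at (281,172). Next is vase B, after checking it hasn't moved.

```bash
python3 - <<'E'
from h import *
z=np.load("pics/s3.npz");im,W,ok=cloud("side",z["im"],z["d"]);X,Y,Z=W[...,0],W[...,1],W[...,2]
red=(im[...,0].astype(int)>im[...,2]*1.8)
b=W[ok&red&(X>.36)&(X<.53)&(Y>.0)&(Y<.25)&(Z>.057)&(Z<.072)];print(len(b),b.mean(0))
if np.linalg.norm(b.mean(0)[:2]-[.4504,.0788])<.004:
    e=robot.get_obs()["ee_pos"]; robot.move_linear(e+[-.03,-.06,.13],feed=.2)
    az=np.radians(108)
    pick_vase((.429,.158,.031),az)
    place_vase((.436,.334),az,.115)
    snap("side","s4")
E
```

```text
405 [0.45016901 0.07892185 0.06113473]
grip open 0.026154148865081717
lifted 0.02621344842227516 [-0.26  0.25 -1.8 ] 17.3333
```

View pics/s4.png

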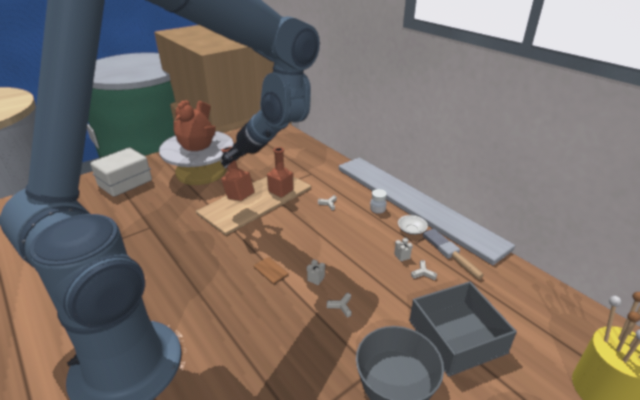

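```bash
python3 - <<'E'
from h import *
print(robot.get_obs()["ee_pos"])
lower_release(az=np.radians(108))
e=robot.get_obs()["ee_pos"]; robot.move_linear(e+[-.02,-.08,.13],feed=.2)
z,y=np.array([0,0,-1.]),np.array([0,1.,0])
# park in a spot out of both views' way
robot.reach([.30,.25,.36],quat(z,y))
for n in("side","top"):
    im,d=snap(n,n+"5");np.savez(f"pics/{n}5.npz",im=im,d=d)
    im,W,ok=cloud(n,im,d);X,Y,Z=W[...,0],W[...,1],W[...,2]
    red=(im[...,0].astype(int)>im[...,2]*1.8)
    for nm,x0,x1 in(("A",.52,.66),("B",.37,.50)):
        b=W[ok&red&(X>x0)&(X<x1)&(Y>.25)&(Y<.44)&(Z>.13)];print(n,nm,len(b),b.mean(0).round(4),b[:,2].max().round(3))
    pale=(im.min(2)>110)&((im.max(2).astype(int)-im.min(2))<60)
    m=(ok&pale&(X>.3)&(X<.72)&(Y>-.24)&(Y<.27)&(Z>.004)&(Z<.07)).astype(np.uint8)
    k,l,s,c=cv2.connectedComponentsWithStats(m,connectivity=8)
    for i in range(1,k):
        if s[i,4]>=15:
            q=W[l==i];r=cv2.minAreaRect((q[:,:2]*1000).astype(np.float32))
            print(n,s[i,4],c[i].round(),q.mean(0).round(4),q[:,2].max().round(3),np.round(r[0]),np.round(r[1]),round(r[2],1))
E
```

```text
[0.43105363 0.34680537 0.16301875]
contact step 3 -1.4721879917968987 6.876874341894274 ee [0.43110477 0.34752176 0.11862441] t 20.3667
side A 119 [0.5871 0.3175 0.1509] 0.166
side B 128 [0.4392 0.2959 0.1503] 0.165
side 117 [328. 201.] [0.6736 0.185  0.0121] 0.019 [672. 178.] [53. 60.] 69.5
side 216 [404. 248.] [ 0.6752 -0.1268  0.0336] 0.048 [ 677. -121.] [35. 34.] 74.6
side 247 [315. 271.] [ 0.4409 -0.0501  0.0339] 0.05 [447. -47.] [34. 33.] 20.4
side 193 [423. 271.] [ 0.6689 -0.1995  0.0122] 0.02 [ 664. -195.] [61. 55.] 73.8
side 228 [341. 304.] [ 0.4364 -0.1545  0.0125] 0.021 [ 433. -150.] [60. 53.] 48.4
top A 62 [0.5918 0.3273 0.1604] 0.168
top B 57 [0.4451 0.3073 0.1617] 0.17
top 82 [293. 165.] [0.6785 0.1917 0.0144] 0.023 [684. 195.] [49. 56.] 18.8
top 62 [378. 165.] [ 0.6784 -0.1162  0.0418] 0.056 [ 679. -116.] [31. 30.] 80.9
top 81 [399. 167.] [ 0.6739 -0.1924  0.0138] 0.022 [ 677. -188.] [49. 58.] 45.0
top 84 [387. 232.] [ 0.4407 -0.149   0.0134] 0.024 [ 434. -147.] [59. 50.] 54.6
top 65 [358. 229.] [ 0.448  -0.0416  0.0407] 0.053 [448. -41.] [31. 31.] 21.2
```

View pics/side5.png

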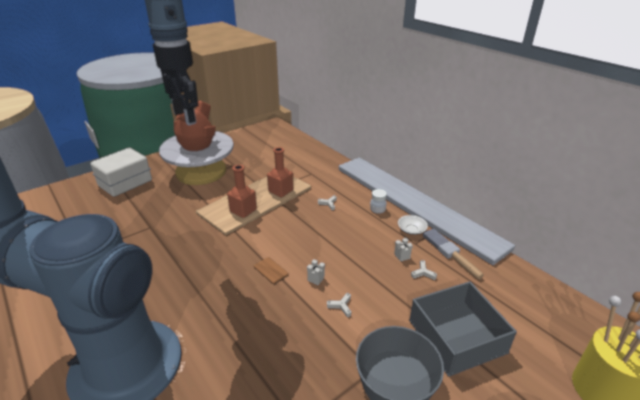

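View pics/top5.png

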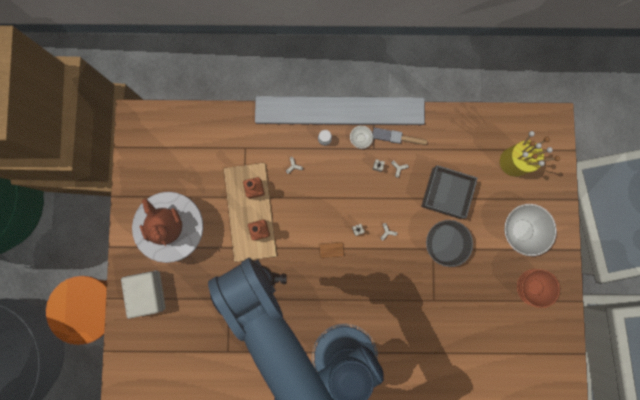

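Both vases stand at (242,192) and (281,173), but nearer the board's near edge than I planned. I'll check the foot margins more closely.

```bash
python3 - <<'E'
from h import *
im=cv2.imread("pics/side5.png")[140:240,185:325]
cv2.imwrite("pics/z5.png",cv2.resize(im,None,fx=5.5,fy=5.5,interpolation=cv2.INTER_CUBIC))
for f,n in(("side5","side"),("top5","top"),("s2","side"),("s3","side")):
    z=np.load(f"pics/{f}.npz");im,W,ok=cloud(n,z["im"],z["d"]);X,Y,Z=W[...,0],W[...,1],W[...,2]
    red=(im[...,0].astype(int)>im[...,2]*1.8)
    for nm,x0,x1 in(("A",.52,.66),("B",.37,.50)):
        s=ok&red&(X>x0)&(X<x1)&(Y>.2)&(Y<.44)
        for lo,hi in((.016,.03),(.05,.08),(.1,.15),(.15,.25)):
            q=W[s&(Z>lo)&(Z<hi)]
            if len(q)>20: r=cv2.minAreaRect((q[:,:2]*1000).astype(np.float32));print(f,nm,lo,len(q),q.min(0).round(3),q.max(0).round(3),np.round(r[0]),np.round(r[1]),round(r[2],1))
    wood=ok&(abs(Z-.012)<.004)&(X>.3)&(X<.72)&(Y>.24)&(Y<.45)
    q=W[wood];r=cv2.minAreaRect((q[:,:2]*1000).astype(np.float32));print(f,"board",r)
E
```

```text
side5 A 0.016 64 [0.556 0.287 0.019] [0.62  0.336 0.03 ] [579. 303.] [37. 73.] 59.7
side5 A 0.05 215 [0.555 0.285 0.05 ] [0.624 0.352 0.08 ] [579. 310.] [51. 77.] 48.3
side5 A 0.1 135 [0.575 0.307 0.1  ] [0.601 0.331 0.15 ] [586. 317.] [17. 27.] 56.4
side5 A 0.15 64 [0.574 0.306 0.15 ] [0.608 0.341 0.166] [591. 324.] [35. 30.] 56.4
side5 B 0.016 73 [0.408 0.266 0.018] [0.471 0.316 0.03 ] [431. 283.] [35. 73.] 59.4
side5 B 0.05 250 [0.407 0.265 0.05 ] [0.475 0.323 0.08 ] [430. 284.] [43. 77.] 59.3
side5 B 0.1 147 [0.428 0.286 0.1  ] [0.456 0.31  0.15 ] [439. 296.] [18. 28.] 63.0
side5 B 0.15 70 [0.427 0.285 0.151] [0.459 0.323 0.165] [442. 302.] [31. 30.] 40.9
side5 board ((509.57269287109375, 340.6606140136719), (341.8905944824219, 153.96363830566406), 7.744106292724609)
top5 A 0.05 68 [0.557 0.292 0.051] [0.626 0.361 0.08 ] [592. 327.] [61. 62.] 13.6
top5 A 0.15 58 [0.577 0.312 0.153] [0.608 0.343 0.168] [592. 327.] [32. 30.] 5.0
top5 B 0.05 64 [0.41 0.27 0.05] [0.479 0.341 0.08 ] [444. 307.] [61. 62.] 16.8
top5 B 0.15 57 [0.429 0.292 0.154] [0.458 0.322 0.17 ] [444. 307.] [29. 30.]
[... 200 characters left out ...]
A 0.1 450 [0.55  0.295 0.1  ] [0.624 0.361 0.15 ] [581. 321.] [54. 84.] 66.0
s2 A 0.15 76 [0.564 0.325 0.15 ] [0.595 0.376 0.215] [580. 352.] [26. 47.] 20.4
s2 board ((508.5520324707031, 340.29022216796875), (340.9367370605469, 154.43283081054688), 7.559304237365723)
s3 A 0.016 60 [0.556 0.287 0.018] [0.619 0.338 0.03 ] [578. 303.] [38. 73.] 57.7
s3 A 0.05 215 [0.555 0.285 0.05 ] [0.626 0.343 0.08 ] [581. 306.] [44. 78.] 60.8
s3 A 0.1 129 [0.576 0.305 0.1  ] [0.6   0.332 0.15 ] [585. 317.] [17. 27.] 49.9
s3 A 0.15 42 [0.574 0.306 0.151] [0.595 0.34  0.164] [583. 322.] [19. 33.] 13.6
s3 board ((508.4197998046875, 340.73138427734375), (341.5516357421875, 155.8999786376953), 7.6603803634643555)
```

View pics/z5.png

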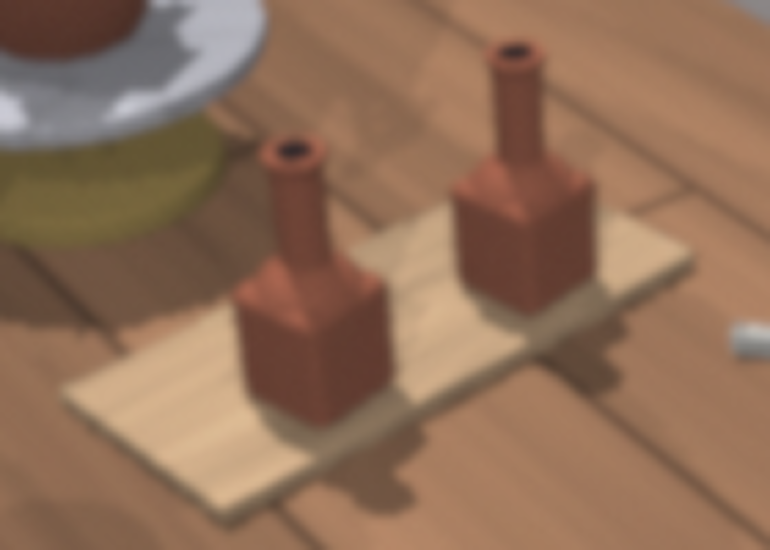

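Both feet are fully on the board. I can see board in front of each near corner, at zoomed (320,425) and (530,315). Next I'll measure the props, stilts, tub and basin precisely.

```bash
cat >> h.py <<'E'
from scipy.spatial import cKDTree
from scipy.optimize import minimize
gx,gy=np.meshgrid(np.arange(-.036,.0361,.002),np.arange(-.036,.0361,.002))
def _star():
    P=np.stack([gx.ravel(),gy.ravel()],1);keep=np.zeros(len(P),bool)
    for k in range(3):
        a=k*2*np.pi/3;u=P@[np.cos(a),np.sin(a)];v=P@[-np.sin(a),np.cos(a)]
        keep|=(u>0)&(u<.034)&(abs(v)<.006)
    return P[keep]
STAR=_star()
sx,sy=np.meshgrid(np.arange(-.016,.0161,.002),np.arange(-.016,.0161,.002))
SQ=np.stack([sx.ravel(),sy.ravel()],1)
def fit(T,q,per):
    c0=(q.min(0)+q.max(0))/2;best=None
    tr=cKDTree(q)
    for a in np.arange(0,per,per/8):
        def f(p):
            R=np.array([[np.cos(p[2]),-np.sin(p[2])],[np.sin(p[2]),np.cos(p[2])]])
            t=T@R.T+p[:2]
            return 1e6*(np.mean(tr.query(t)[0]**2)+np.mean(cKDTree(t).query(q)[0]**2))
        r=minimize(f,[*c0,a],method="Nelder-Mead",options=dict(initial_simplex=[[*c0,a],[c0[0]+.005,c0[1],a],[c0[0],c0[1]+.005,a],[*c0,a+.25]],xatol=1e-4,fatol=1e-3))
        if best is None or r.fun<best.fun: best=r
    return best.x[0],best.x[1],np.degrees(best.x[2]%per),best.fun
def locate(frames=None):
    out={}
    for n in("side","top"):
        im,d=frames[n] if frames else robot.grab_frame(n)
        im,W,ok=cloud(n,im,d);X,Y,Z=W[...,0],W[...,1],W[...,2]
        pale=(im.min(2)>100)&((im.max(2).astype(int)-im.min(2))<60)
        m=(ok&pale&(X>.3)&(X<.725)&(Y>-.26)&(Y<.27)&(Z>.004)&(Z<.07)).astype(np.uint8)
        k,l,s,c=cv2.connectedComponentsWithStats(m,connectivity=8)
        L=[]
        for i in range(1,k):
            if s[i,4]<25: continue
            q=W[l==i]
            if q[:,2].max()>.035: L.append(("prop",)+fit(SQ,q[q[:,2]>.036][:,:2],np.pi/2))
            else: L.append(("stilt",)+fit(STAR,q[q[:,2]>.009][:,:2],2*np.pi/3))
        out[n]=L
    return out
E
python3 - <<'E'
from h import *
fr={}
for n in("side","top"):
    z=np.load(f"pics/{n}5.npz");fr[n]=(z["im"],z["d"])
for n,L in locate(fr).items():
    for r in L: print(n,r[0],np.round(r[1:],4))
def at(n,u,v,z):
    c=robot.get_calibration(n);M=c["cam_to_world"];r=M[:3,:3]@[(u-c["cx"])/c["fx"],(v-c["cy"])/c["fy"],1];s=(z-M[2,3])/r[2];return M[:3,3]+s*r
print("tub",at("top",450.5,191.8,.07),"basin",at("top",449.6,243.6,.062))
for n in fr:
    im,W,ok=cloud(n,*fr[n]);X,Y,Z=W[...,0],W[...,1],W[...,2]
    for nm,x0,x1,lo in(("tub",.485,.68,.060),("basin",.3,.487,.052)):
        q=W[ok&(X>x0)&(X<x1)&(Y>-.5)&(Y<-.25)&(Z>lo)&(Z<.08)][:,:2]*1000
        print(n,nm,len(q),cv2.minAreaRect(q.astype(np.float32)),cv2.minEnclosingCircle(q.astype(np.float32)))
E
```

```text
side stilt [ 0.6756  0.1844 14.6921  4.5864]
side prop [ 0.6773 -0.1211 73.41    5.4731]
side prop [ 0.4459 -0.0477 20.3055  4.7754]
side stilt [ 0.6705 -0.198  46.9639  2.9922]
side stilt [ 0.4376 -0.1545 21.0374  2.2357]
top stilt [ 0.6785  0.1912 14.9891  4.1712]
top prop [ 0.6792 -0.1158 75.6859  7.4662]
top stilt [ 0.6735 -0.1915 46.7932  4.2624]
top stilt [ 0.4414 -0.1474 23.0592  4.0946]
top prop [ 0.449  -0.0416 17.6291  7.191 ]
tub [ 0.57902521 -0.36362266  0.07      ] basin [ 0.39892426 -0.35866308  0.062     ]
side tub 1126 ((580.7057495117188, -369.0635681152344), (154.02557373046875, 151.77865600585938), 72.98174285888672) ((580.58837890625, -369.3706359863281), 105.1083984375)
side basin 894 ((403.3034362792969, -359.1064453125), (158.0811004638672, 162.83265686035156), 51.01945114135742) ((401.41949462890625, -359.6612243652344), 82.73461151123047)
top tub 293 ((582.4407348632812, -364.6051025390625), (152.33181762695312, 151.3336181640625), 73.10387420654297) ((583.948486328125, -366.19805908203125), 104.23426818847656)
top basin 248 ((404.62567138671875, -356.7958679199219), (161.63912963867188, 160.2305450439453), 88.63738250732422) ((404.02508544921875, -356.36395263671875), 82.67940521240234)
```

```bash
cat >> h.py <<'E'
DN=np.array([0,0,-1.])
def down(ang): return quat(DN,[np.cos(ang),np.sin(ang),0])
def best_ang(p,ang):
    c=[]
    for k in(0,np.pi):
        q=robot.solve_ik(p,down(ang+k))
        if q is not None: c.append((abs(q[5]),ang+k))
    return min(c)[1]
def transfer(x,y,jaw_deg,tz,dst,dz,open_=.055,rel=.04,eff=50,hi=.16,droptang=None):
    p=np.array([x,y,tz]);a=best_ang(p,np.radians(jaw_deg))
    robot.gripper_to(open_,eff)
    robot.reach(p+[0,0,hi],down(a)); robot.move_linear(p+[0,0,.02],feed=.2); robot.move_linear(p,feed=.06)
    robot.gripper_to(0.0,eff); o1=robot.get_obs()["opening"]
    robot.move_linear(p+[0,0,hi],feed=.2); o2=robot.get_obs()["opening"]
    d=np.array([*dst,dz]); da=best_ang(d,np.radians(jaw_deg if droptang is None else droptang))
    robot.reach(d+[0,0,hi-.02],down(da)); o3=robot.get_obs()["opening"]
    robot.move_linear(d,feed=.15); o4=robot.get_obs()["opening"]
    robot.gripper_to(rel); robot.sleep(.1)
    robot.move_linear(d+[0,0,hi],feed=.2)
    print("openings",np.round([o1,o2,o3,o4],4),"t",robot.get_obs()["t"],"wf",wf().round(1))
E
python3 - <<'E'
from h import *
e=np.array([np.cos(np.radians(73)),np.sin(np.radians(73))])
tub=np.array([.581,-.367])
transfer(.4475,-.0445,19,.010,tub+.032*e,.024,droptang=73)
snap("side","s6")
E
```

```text
openings [0.0315 0.0315 0.0314 0.0314] t 31.7917 wf [-0.1  0.8  0.2]
```

View pics/s6.png

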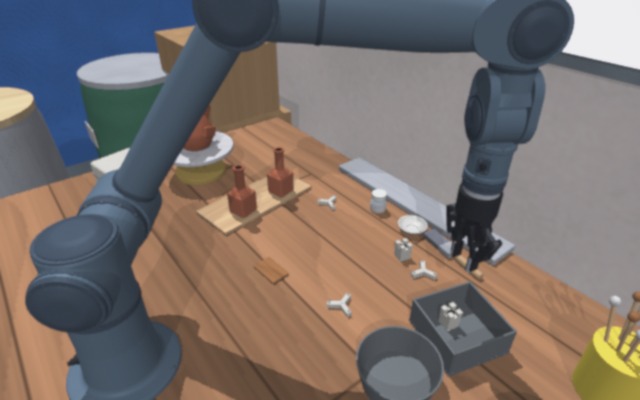

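The first prop stands in the tub at (450,317). The second prop, at (403,249), hasn't moved.

```bash
python3 - <<'E'
from h import *
e=np.array([np.cos(np.radians(73)),np.sin(np.radians(73))])
tub=np.array([.581,-.367])
transfer(.678,-.1185,-15.5,.010,tub-.032*e,.024,droptang=73)
q=down(best_ang([.36,.1,.38],0)); robot.reach([.36,.1,.38],q)
fr={n:snap(n,n+"7") for n in("side","top")}
for n,L in locate(fr).items():
    for r in L: print(n,r[0],np.round(r[1:],4))
E
```

```text
openings [0.0314 0.0316 0.0315 0.0313] t 39.4167 wf [-1.5 -0.2 -0.5]
side stilt [ 0.6759  0.1861 13.7822  4.7297]
side stilt [ 0.6709 -0.1979 45.8903  3.0731]
side stilt [ 0.4382 -0.1539 20.5422  2.3451]
top stilt [ 0.6783  0.1916 15.0262  4.0398]
top stilt [ 0.6738 -0.1926 46.1461  4.4603]
top stilt [ 0.4404 -0.1486 21.4931  4.2762]
```

View pics/side7.png

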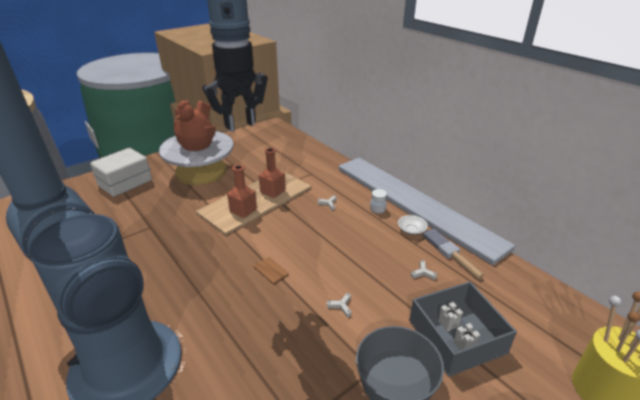

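Both props are in the tub, at (452,317) and (466,337). Vase A has shifted from (281,172) to (272,173), which looks like the announced knock. I'll measure where it is now.

```bash
python3 - <<'E'
from h import *
fr={n:robot.grab_frame(n) for n in("side","top")}
for n in fr:
    im,W,ok=cloud(n,*fr[n]);X,Y,Z=W[...,0],W[...,1],W[...,2]
    red=(im[...,0].astype(int)>im[...,2]*1.8)
    for nm,x0,x1 in(("A",.51,.68),("B",.37,.51)):
        s=ok&red&(X>x0)&(X<x1)&(Y>.2)&(Y<.44)
        for lo,hi in((.016,.03),(.05,.08),(.15,.25)):
            q=W[s&(Z>lo)&(Z<hi)]
            if len(q)>20: r=cv2.minAreaRect((q[:,:2]*1000).astype(np.float32));print(n,nm,lo,len(q),q.min(0).round(3),q.max(0).round(3),np.round(r[0]),np.round(r[1]),round(r[2],1))
im=fr["side"][0][130:240,185:325,::-1]
cv2.imwrite("pics/z8.png",cv2.resize(im,None,fx=5,fy=5,interpolation=cv2.INTER_CUBIC))
E
```

```text
side A 0.016 67 [0.534 0.298 0.018] [0.599 0.349 0.03 ] [558. 316.] [38. 73.] 62.4
side A 0.05 221 [0.532 0.298 0.05 ] [0.603 0.363 0.08 ] [559. 324.] [50. 75.] 54.2
side A 0.15 58 [0.554 0.318 0.15 ] [0.585 0.352 0.164] [568. 333.] [28. 30.] 55.8
side B 0.016 73 [0.407 0.266 0.018] [0.473 0.316 0.03 ] [432. 282.] [37. 73.] 62.5
side B 0.05 251 [0.407 0.264 0.05 ] [0.476 0.324 0.08 ] [441. 300.] [61. 63.] 16.2
side B 0.15 68 [0.426 0.284 0.15 ] [0.459 0.32  0.164] [443. 302.] [33. 31.] 50.2
top A 0.05 69 [0.535 0.305 0.05 ] [0.605 0.374 0.08 ] [571. 341.] [63. 62.] 16.1
top A 0.15 57 [0.556 0.324 0.154] [0.587 0.355 0.17 ] [571. 340.] [30. 30.] 85.9
top B 0.05 62 [0.41  0.27  0.051] [0.48  0.341 0.08 ] [444. 307.] [62. 62.] 16.2
top B 0.15 59 [0.429 0.292 0.152] [0.458 0.322 0.176] [443. 307.] [30. 30.] 1.4
```

View pics/z8.png

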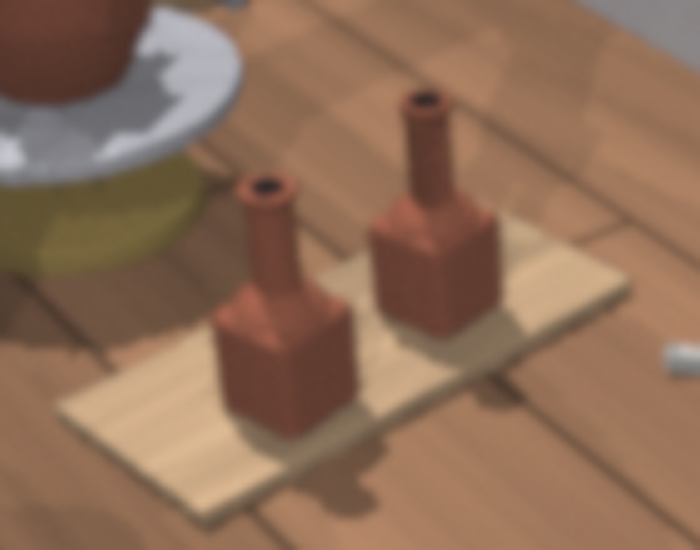

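Vase A is upright and further onto the board, and vase B hasn't moved. Now the stilts.

```bash
cat >> h.py <<'E'
def stilt(cx,cy,arm_deg,off,dz):
    u=np.array([np.cos(np.radians(arm_deg)),np.sin(np.radians(arm_deg))])
    g=np.array([cx,cy])+.021*u
    transfer(g[0],g[1],arm_deg+90,.004,np.array([.402,-.358])+off,dz,open_=.042,rel=.035,eff=40)
E
python3 - <<'E'
from h import *
stilt(.4395,-.151,141,np.array([.0,.02]),.025)
snap("side","s9")
E
```

```text
openings [0.0106 0.0108 0.0109 0.0106] t 49.375 wf [-0.6  0.4 -0.4]
```

View pics/s9.png

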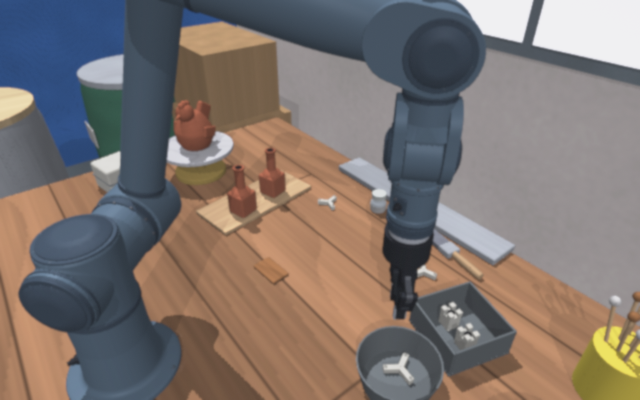

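The first stilt is in the basin at (402,368). Next are the other two.

```bash
python3 - <<'E'
from h import *
stilt(.672,-.195,166,np.array([.01,-.02]),.032)
stilt(.677,.189,254.5,np.array([-.01,.0]),.035)
robot.reach([.36,.1,.38],down(best_ang([.36,.1,.38],0)))
fr={n:snap(n,n+"10") for n in("side","top")}
for n,L in locate(fr).items():
    for r in L: print(n,r[0],np.round(r[1:],4))
im=fr["side"][0][160:400,190:530,::-1]
cv2.imwrite("pics/z10.png",cv2.resize(im,None,fx=2.3,fy=2.3,interpolation=cv2.INTER_CUBIC))
E
```

```text
openings [0.0109 0.0107 0.0108 0.0109] t 57.1 wf [0.5 0.6 0.2]
openings [0.0107 0.0109 0.0106 0.0103] t 66.8 wf [ 0.2 -0.5  0.3]
```

View pics/z10.png

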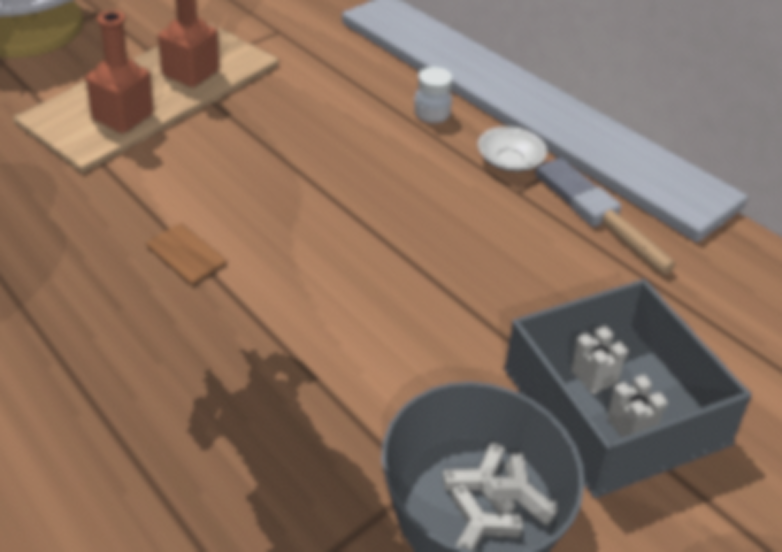

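View pics/top10.png

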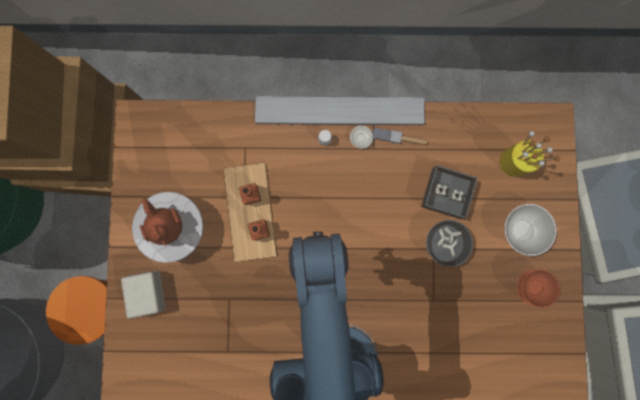

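The table is clear: three stilts in the basin, two props in the tub, both vases upright and the bystanders where they were. I'm handing in.

```bash
python3 - <<'E'
from h import *
print(robot.hand_in(),robot.get_obs()["t"])
E
```

```text
the job is handed in; nothing more can be done
the job is handed in; nothing more can be done
```

The job is done and handed in at about 68 s. Both vases stand upright on the ware board, both kiln props are in the square tub, and all three stilts are in the round basin. I did the vases first, then the props, then the stilts.

- **Last pictures:** the last picture from each camera shows no loose pieces left on the table. The jar, brush, dish, rib and hen are where they started; the rib was behind the arm in the last top view, but the side view shows it in place.
- **Vase position:** the vases hung slightly tilted in the grip. They came to rest about 3 cm nearer the board's near edge than I planned. I measured about 8–9 mm of board left in front of vase B's foot, and the zoomed pictures agree.
- **Knock:** one vase was shifted about 2.5 cm during the run while the arm was elsewhere. It stayed upright and moved further onto the board, so I left it.
- **Camera disagreement:** the two cameras differed by up to about 7 mm, mostly in y. I used the average, and every grasp held.

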